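Hold the serving-hatch shutter switch at raise with its key

ROBOT

A 6-joint arm with a two-finger parallel gripper is mounted at the origin on the work surface. World frame = base frame: x ahead of the robot, y to its left, z up, the work surface at z = 0. Lengths are in m, angles in rad, forces in N, time in s.
With the tool pointing down it reaches from about 0.375 to 0.9 m from the base axis. Payload 3.1 kg.
Tool frame: the origin (TCP) lies midway between the tips of the shut fingers; the grasp point (between the pads) lies 19 mm behind it; x points along the fingers, z is the direction in which the jaws open and shut, and the axes are right-handed (so a half turn about x gives the same grasp; the last joint's range is limited). The gripper opens to 87 mm and grips with 3 to 60 N. Pads are 19 mm wide; open, the fingers measure 117 mm over their backs; the gripper's body (75 mm by 190 mm) begins 51 mm behind the grasp point.
Start: joints at [-1.526, 0.527, 1.433, -0, 1.181, -0.178], TCP at [0.139, -0.609, 0.223] pointing down, gripper open.
Joint ranges: [-3.08, 3.08], [-0.75, 2.2], [0.22, 2.44], [-1.43, 4.57], [0, 2.65], [-2.85, 2.85]. Speed limits (rad/s): [2.79, 2.79, 3.14, 3.14, 3.14, 3.14].

INTERFACE

Orientations are given as a unit quaternion [x, y, z, w].
In Python, from rig import robot, optics, workorder gives the robot as it stands.
- The arm moves only by the tool arm_command, never from a script. Its argument "plan" is a list of rows, each a list of 7 numbers: the shift along the tool's x, y, z in cm, then the turn, a rotation vector about the tool's x, y, z in rad, then the finger opening in cm, from 0 to 8.7. In form: [[x, y, z, ax, ay, az, gripper], ...]. A call has 1 to 12 rows; each row shifts and turns the pose as measured when the row begins, along the tool's axes as they then stand; what a row does not reach is not made up. A row lasts 1/8 s, in which the tool goes at most 62.5 mm and 10.7 degrees, less where a joint would pass 70% of its speed; a pose out of reach is approached as far as the arm can. A call with a gripper value outside its range is refused whole. The fingers move at their own pace and stop on an object; "grip_force" is the grip in N (left out, the last holds). Time passes only in rows, so rows that do not move let the fingers close. It gives the time, the measured TCP pose, the force and the opening at its end, in the units of the state.
- robot.get_obs(): the state, without advancing time (a new reading comes with each control period).
- optics.camera(name): name is "scene" or "top"; returns (picture, depth): 420x560x3 uint8, blue, green, red; 420x560 float32, m along the optical axis (not along the pixel's ray), 0 where there is no reading.
- optics.camera_info(name): a dict with "mtx" (3x3 intrinsics, pixels), "position" and "rotation" of the camera in the world. Camera axes: x right, y down, z forward; pixel columns grow to the right and rows downward; lengths in m; the calibration is good to about 2 mm. A picture is of the moment at which its call begins. camera_info takes no time and is no camera call.
- workorder.hand_in(): hands the job in, once; it reports no verdict.
The state is a dict: "time": time; "q": joint angles; "joint_velocities": joint speeds; "joint_torque": joint torques, N m; "position": TCP position; "tool_rot": TCP orientation; "ft_force": force on the tool from outside, world axes, zero at the start; "moment": the same for the moment, N m; "grip_width": finger opening in m.
Only numpy, scipy, OpenCV 4.12 (cv2) and the standard library are available. Lean on these libraries where they do the work, as an engineer would, in place of code of your own. Each camera call takes 0.05 s, during which the arm holds its last target. There are 200 camera calls.

TASK

Put the serving-hatch shutter's key switch to raise: take the green-headed key out of the wooden key block, put it in the cylinder of the switch (the aluminium box) and ease it down past the sticky pins with small to-and-fro turns, without forcing it, until its steel shoulder sits on the cylinder's face. Then turn it a quarter clockwise (seen from above) to its stop and stay there: the switch is hold-to-run and springs back, so finish with the gripper still holding the key fully in and turned. Leave the other two keys in the block, do not press the red stop button, and leave the jug and the tumbler alone.

Things in the scene. Friction and masses are not known exactly. Their poses are not given: they have to be found in the camera images.
- green_head (a point): Centre of the green plastic head of the key to use, which stands blade down in one of the block's slots. The head is a flat block 30 mm wide (the key's x axis), 10 mm thick (y, the way to grip it) and 34 mm tall (z up). Key 35 g, 69 mm tall. A half turn about z makes no difference to it. Lift it straight up over 30 mm to clear the block.
- green_shoulder (a point): Centre of the underside of the green key's steel shoulder (18 x 8 x 7 mm), 24 mm below the centre of the head, axes as the key's. It meets the cylinder's face when the key is fully in. Below it the straight steel blade: 10 mm wide (x), 4 mm thick (y), 28 mm long, its last 2 mm tapering bluntly to 3.6 x 2 mm.
- red_head (a point): Centre of the head of the red-headed key, same shape; a bystander in the block.
- yellow_head (a point): Centre of the head of the yellow-headed key, same shape; a bystander in the block.
- rack: Fixed wooden key block 62 mm (x) by 190 mm (y) by 36 mm tall, origin at the centre of its underside. Three blade slots in its top, 60 mm apart along its y axis (at -60, 0 and +60 mm); in each a key with the 30 mm width of its head along the block's y axis.
- station: The shutter's key switch: fixed cast-aluminium box 112 mm (x) by 150 mm (y) by 72 mm tall, origin at the centre of its underside. On its top the brass key cylinder (34 mm to its +y side) and the red stop button on a yellow square (40 mm to its -y side).
- keyway (a point): Mouth of the keyway, on the axis and in the face of the 21 mm brass cylinder, 75 mm above the counter; turns with the cylinder. The slot lies along this point's x, 11.5 by 5 mm (flared 1.2 mm at the mouth), 30 mm deep. Two sticky sprung pins reach into it 10 and 20 mm down; a straight push binds on them, turning the key 0.1 to 0.15 rad to and fro under a push of 5 to 10 N lets it slip past.
- plug (a joint): Turn of the cylinder in rad: 0 off, grows clockwise seen from above, stop at 1.57 (a quarter turn). Locked (within 0.03 rad) until the blade is past both pins, so it cannot turn early. A spring turns it back when let go (about 0.1 N m at the stop). The key has about 0.1 rad of play in the slot.
- upper_pin: Upper sticky pin, hidden in the cylinder: a round nose 10 mm below the face that reaches in from the slot's +x side to 2 mm off the axis; the blade pushes it 3 mm aside (3 N when it slides freely, far more when the key binds; over 35 N it is being forced). Its origin is at the mouth of the keyway.
- lower_pin: Lower sticky pin: the same, 20 mm below the face, from the slot's -x side. Its origin is at the mouth of the keyway.
- stop (a joint): How far the red stop button is pressed, in m: 0 up, 0.006 fully down.
- stop_top (a point): Centre of the top of the red stop button, 32 mm across, 18 mm above the box's top.
- jug: Clear plastic jug, 110 mm across, 190 mm tall, handle to its +y side; origin at the centre of its underside. A bystander.
- tumbler: Steel tumbler, 72 mm across, 95 mm tall; origin at the centre of its underside. A bystander.
Not all that is in view belongs to the job. Leave any purple look-alike of the station alone.

How it is judged:
By the outcome, as a careful person would: the job done as asked, in the order asked, and still so for the second after the job is handed in, while the arm keeps its last pose, push and grip.
It also fails if it takes over 67 s, if anything falls off the work surface, if the arm or the gripper's body presses on something with over 40 N, if the wrist force passes 120 N, or if a joint passes its speed limit or range.

## Working session

There is one attempt and no reset: what is moved stays moved. The work goes in short steps, Python scripts to look and compute and a tool call to move; the robot and the scene stay as the last step left them, time stands still between calls to the robot, and variables do not carry over. Pictures are saved under pics/ and viewed, about 8 in all and at most 12, crops included, and the job is handed in when it is done.

Besides the shell and the picture viewer there is one more tool, called after "Request:" as name(argument=value, ...), one argument or row to a line, values as JSON. arm_command: Moves the arm, as the interface text tells. Its arguments: {"type":"object","properties":{"plan":{"type":"array"},"grip_force":{"type":"number"}},"required":["plan"]}

```bash
ls; mkdir -p pics; python3 - <<'E'
from rig import robot, optics, workorder
import cv2,numpy as np
print(robot.get_obs())
for n in("scene","top"):
    im,d=optics.camera(n); cv2.imwrite(f"pics/{n}0.png",im); np.savez(f"{n}0.npz",im=im,d=d,**optics.camera_info(n)); print(n,optics.camera_info(n))
E
```

```text
pics
{'time': 0.0, 'q': array([-1.52548575e+00,  5.28478094e-01,  1.43392400e+00,  1.25970373e-05,
        1.18138247e+00, -1.78496285e-01]), 'joint_velocities': array([ 0.00171937, -0.00088273, -0.00069667,  0.00069541,  0.00021058,
       -0.00119401]), 'joint_torque': array([ 4.13173202e-04, -4.40045035e+01, -1.76594549e+01,  6.33702613e-02,
        5.84321085e-02, -1.57035120e-04]), 'position': array([ 0.13871485, -0.60865157,  0.22155741]), 'tool_rot': array([ 0.44162466,  0.5532135 , -0.44045278,  0.55219909]), 'ft_force': array([ 0.8157496 , -1.69632628,  0.05488721]), 'moment': array([0.00866813, 0.02083782, 0.02585028]), 'grip_width': 0.08702533094228775}
scene {'mtx': array([[499.32524735,   0.        , 281.55238586],
       [  0.        , 499.32524735, 206.88694   ],
       [  0.        ,   0.        ,   1.        ]]), 'position': array([1.03517516, 0.41953213, 1.06568309]), 'rotation': array([ 0.32818769,  0.88765216, -0.30304444, -0.11193992])}
top {'mtx': array([[461.32326755,   0.        , 278.93216895],
       [  0.        , 461.32326755, 212.60924673],
       [  0.        ,   0.        ,   1.        ]]), 'position': array([ 0.44139703, -0.11701183,  1.52253878]), 'rotation': array([ 0.71120662, -0.7021774 ,  0.02666963, -0.02051269])}
```

View pics/scene0.png

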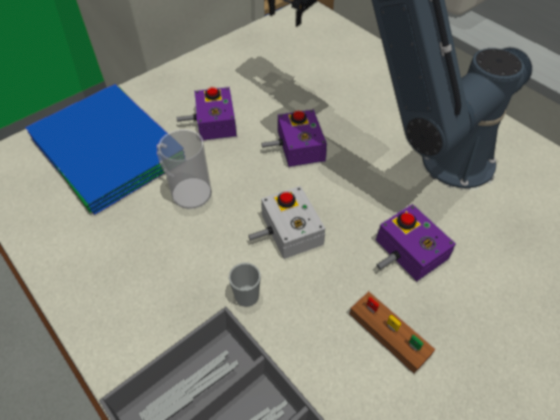

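View pics/top0.png

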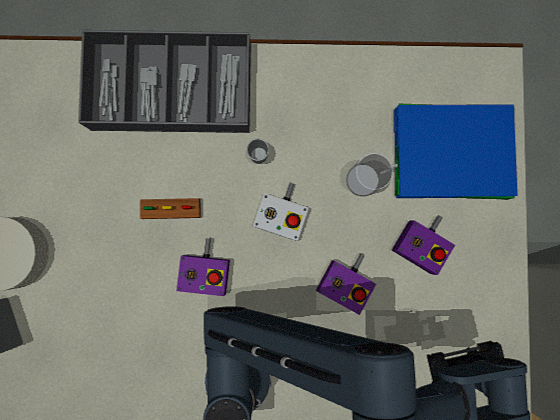

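The scene view shows the aluminium box at about (292,220), three purple look-alikes at (215,110), (302,137) and (415,243), and the key block at (392,330) with green at (416,342). In the top view the box is at (282,216) and the block at (170,208), with green at (150,208). The silver box fits the description because the other three are purple. I'll confirm with an enlarged crop.

```bash
cat > h.py <<'E'
import numpy as np,cv2
from scipy.spatial.transform import Rotation as R
def load(n,k=0):
    z=np.load(f"{n}{k}.npz"); return z['im'],z['d'],dict(mtx=z['mtx'],position=z['position'],rotation=z['rotation'])
def ray(c,uv):
    v=np.linalg.inv(c['mtx'])@np.array([uv[0],uv[1],1.]); return c['position'],R.from_quat(c['rotation']).apply(v)
def atz(c,uv,z):
    o,v=ray(c,uv); return o+v*(z-o[2])/v[2]
def proj(c,p):
    q=R.from_quat(c['rotation']).inv().apply(np.asarray(p)-c['position']); q=c['mtx']@q; return q[:2]/q[2]
def tri(c1,u1,c2,u2):
    o1,v1=ray(c1,u1);o2,v2=ray(c2,u2)
    s=np.linalg.lstsq(np.c_[v1,-v2],o2-o1,rcond=None)[0]
    a,b=o1+s[0]*v1,o2+s[1]*v2; return (a+b)/2,np.linalg.norm(a-b)
E
python3 - <<'E'
from h import *
def crop(n,x,y,w=100,h=75):
    im=load(n)[0]; return cv2.resize(im[y:y+h,x:x+w],(400,300),interpolation=cv2.INTER_CUBIC)
o=np.vstack([np.hstack([crop('top',125,175),crop('top',232,178)]),np.hstack([crop('scene',345,290),crop('scene',243,180)])])
cv2.imwrite('pics/crop.png',o)
H={}
for n in('top','scene'):
    im,d,c=load(n); hsv=cv2.cvtColor(im,cv2.COLOR_BGR2HSV)
    for k,(lo,hi) in dict(green=(50,75),yellow=(22,35),red=(0,6)).items():
        m=((hsv[...,0]>=lo)&(hsv[...,0]<=hi)&(hsv[...,1]>150)&(hsv[...,2]>50)).astype(np.uint8)
        nn,l,s,ce=cv2.connectedComponentsWithStats(m)
        for i in range(1,nn):
            if 8<s[i,4]<600: print(n,k,s[i],ce[i].round(1), 'd',np.round(np.median(d[l==i]),3))
E
```

```text
top green [399 104  19   1  19] [408. 104.] d 1.505
top green [395 167   4  28  88] [396.8 180.7] d 1.493
top green [485 196  29   3  49] [499.6 197.1] d 1.489
top green [143 207  10   2  18] [147.5 207.6] d 1.448
top green [421 256   3   4   9] [422.1 257.7] d 1.443
top yellow [162 206  11   4  40] [167.2 207.4] d 1.449
top yellow [287 211   6   5  16] [289.2 212.8] d 1.451
top yellow [268 212   5   5   9] [270.6 214.1] d 1.45
top yellow [298 214   4   8  16] [299.8 216.8] d 1.453
top yellow [283 220   7   8  17] [285.4 224.3] d 1.447
top yellow [291 226   8   5  16] [295.4 228.1] d 1.449
top yellow [414 239   6   6  19] [416.6 241.7] d 1.447
top yellow [432 244   7   5  17] [434.6 245.8] d 1.449
top yellow [427 250  15  15  40] [432.8 258.1] d 1.444
top yellow [444 250   4   4   9] [445.7 251.3] d 1.448
top yellow [208 269   6   5  15] [209.7 270.1] d 1.437
top yellow [218 270   5   6  17] [220.8 271.7] d 1.437
top yellow [188 272   6   6  21] [190.6 274.3] d 1.436
top yellow [206 280   5   5  12] [207.8 282.8] d 1.431
top yellow [215 280   7   6  18] [219.3 283.6] d 1.436
top yell
[... 832 characters left out ...]
 4   3   9] [304.9 121.2] d 1.446
scene yellow [275 197   3   4  11] [276.1 198.4] d 1.268
scene yellow [292 201   6   6  21] [294.6 203.7] d 1.258
scene yellow [279 205   9   6  27] [282.3 207.5] d 1.251
scene yellow [393 219   6   6  23] [395.7 221.3] d 1.226
scene yellow [414 222   5   5  18] [415.9 224. ] d 1.22
scene yellow [402 227  10   6  32] [405.9 229.5] d 1.21
scene yellow [388 315  13  16 125] [393.7 322.2] d 1.069
scene red [207  88  11   9  71] [212.1  91.7] d 1.499
scene red [293 111  11  10  79] [298.2 115.5] d 1.434
scene red [279 193  14  11 123] [285.9 197.8] d 1.249
scene red [400 213  15  12 124] [406.8 219.1] d 1.208
scene red [367 297  12  15 104] [372.4 303.7] d 1.095
```

View pics/crop.png

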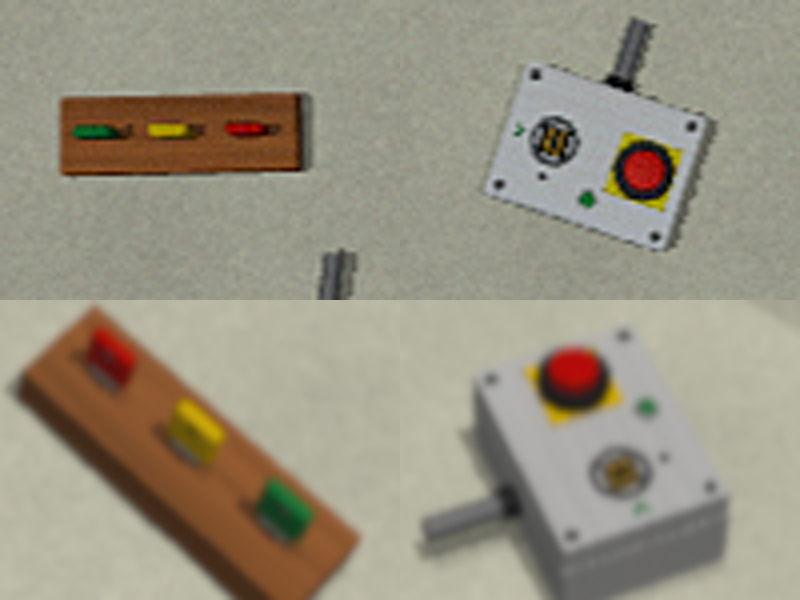

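The crop confirms the green key stands at the block's left end in the top view (crop (95,131), image (149,208)). The silver box has its brass cylinder at crop (555,140), with the button at (645,170). Next I'll average several frames and fit blobs from both views.

```bash
python3 - <<'E'
from rig import optics
from h import *
for n in("scene","top"):
    f=[optics.camera(n) for _ in range(8)]
    np.savez(f"{n}1.npz",im=np.mean([a[0] for a in f],0).astype(np.float32),d=np.median([a[1] for a in f],0),**optics.camera_info(n))
B={}
for n,(x,y,w,h) in dict(top=(245,183,75,65),scene=(250,180,85,85)).items():
    im,d,c=load(n,1); k=8
    big=cv2.resize(im[y:y+h,x:x+w],None,fx=k,fy=k,interpolation=cv2.INTER_CUBIC).clip(0,255).astype(np.uint8)
    cv2.imwrite(f'pics/st_{n}.png',big)
E
python3 - <<'E'
import cv2,numpy as np
a=cv2.imread('pics/st_top.png');b=cv2.imread('pics/st_scene.png')
print(a.shape,b.shape)
o=np.zeros((560,800,3),np.uint8);a=a[:520,:480][40:480,40:440];b=b[80:640,150:550]
o[:a.shape[0],:400]=a;o[:b.shape[0],400:]=b;cv2.imwrite('pics/st.png',o)
E
```

```text
(520, 600, 3) (680, 680, 3)
```

View pics/st.png

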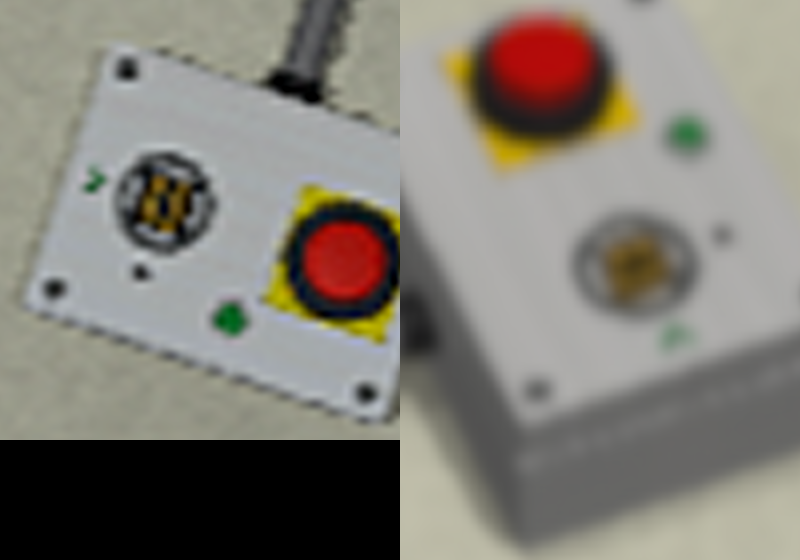

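The slot runs along the box's short side (its x). The off dot lies on the box's −x side and the green "raise" arrow on its +y side, so a clockwise quarter turn fits. Now the numbers, with seeds refined by centroids.

```bash
cat > m.py <<'E'
from h import *
from scipy.optimize import least_squares
# station fit: known planar features in box frame; fit x,y,yaw,z0 per view and joint
T,S=load('top',1),load('scene',1)
def cen(V,seed,r,fn):
    im=V[0]; v,u=np.mgrid[:420,:560]; w=fn(im)*(np.hypot(u-seed[0],v-seed[1])<r)
    return np.array([(u*w).sum(),(v*w).sum()])/w.sum()
dark=lambda im:np.clip(150-im.max(2),0,None)
def redw(im): return np.clip(im[...,2]-np.maximum(im[...,0],im[...,1])-60,0,None)
tp=lambda x,y:(245+(x+40.5)/8-.5,183+(y+40.5)/8-.5)
sp=lambda x,y:(250+(x-400+150.5)/8-.5,180+(y+80.5)/8-.5)
print('depth z at cyl', )
f={}
ring=lambda im:np.clip(150-im.max(2),0,None)
sat=lambda im:np.clip(im.max(2)-im.min(2)-40,0,None)
f['cyl']=(cen(T,tp(166,202),7.5,ring),cen(S,sp(636,265),9,ring))
f['brass']=(cen(T,tp(166,202),5,sat),cen(S,sp(636,265),6,sat))
f['btn']=(cen(T,tp(345,260),9,redw),cen(S,sp(542,60),12,redw))
f['s--']=(cen(T,tp(55,288),2.5,dark),None)
f['s-+']=(cen(T,tp(127,69),2.5,dark),cen(S,sp(538,390),2.5,dark))
f['s3']=(cen(T,tp(367,392),2.5,dark),None)
for k,(a,b) in f.items():
    print(k,a.round(2),None if b is None else b.round(2), 'T@.075',atz(T[2],a,.075).round(4), '' if b is None else ('S@.075',atz(S[2],b,.075).round(4),'tri',*[np.round(q,4) for q in tri(T[2],a,S[2],b)]))
# heads
def hs(V,lo,hi,seed,r):
    hsv=cv2.cvtColor(V[0].astype(np.uint8),cv2.COLOR_BGR2HSV)
    fn=lambda im:((hsv[...,0]>=lo)&(hsv[...,0]<=hi))*np.clip(hsv[...,1].astype(float)-110,0,None)*(hsv[...,2]>40)
    return cen(V,seed,r,fn)
print('heads')
for k,lo,hi,a,b in(('green',45,80,(148.5,207.6),(416,342)),('yellow',22,35,(167,207.4),(393.7,322)),('red',0,6,(185.6,206.7),(372.4,303.7))):
    a=hs(T,lo,hi,a,8);b=hs(S,lo,hi,b,10)
    print(k,a.round(2),b.round(2),'T@.077',atz(T[2],a,.077).round(4),'S@.062',atz(S[2],b,.062).round(4),'tri',*[np.round(q,4) for q in tri(T[2],a,S[2],b)])
# depth planes, top cam
for nm,pix in(('rack',[(143,203),(160,213),(195,203),(195,213)]),('box',[(262,205),(275,225),(285,205)])):
    for p in pix:
        o,v=ray(T[2],p); print(nm,p,(o+v*T[1][p[1],p[0]]).round(4))
E
python3 m.py
```

```text
depth z at cyl
cyl [270.13 212.93] [297.93 222.87] T@.075 [ 0.5369 -0.1013  0.075 ] ('S@.075', array([ 0.539 , -0.0985,  0.075 ]), 'tri', array([ 0.537 , -0.1011,  0.0704]), np.float64(0.0006))
brass [269.94 213.08] [297.6  222.85] T@.075 [ 0.5364 -0.1008  0.075 ] ('S@.075', array([ 0.5396, -0.099 ,  0.075 ]), 'tri', array([ 0.537 , -0.1011,  0.0704]), np.float64(0.001))
btn [292.54 220.05] [286.03 196.78] T@.075 [ 0.5153 -0.1721  0.075 ] ('S@.075', array([ 0.5075, -0.1793,  0.075 ]), 'tri', array([ 0.5146, -0.1715,  0.0882]), np.float64(0.0003))
s-- [256.28 223.63] None T@.075 [ 0.5026 -0.0584  0.075 ] 
s-+ [265.42 196.24] [285.43 238.49] T@.075 [ 0.5894 -0.0858  0.075 ] ('S@.075', array([ 0.5924, -0.0835,  0.075 ]), 'tri', array([ 0.59  , -0.0858,  0.0701]), np.float64(0.0004))
s3 [295.27 236.69] None T@.075 [ 0.4633 -0.1812  0.075 ] 
heads
green [147.81 207.52] [415.9  341.93] T@.077 [0.5487 0.2822 0.077 ] S@.062 [0.5497 0.2863 0.062 ] tri [0.5498 0.2863 0.0622] 0.0
yellow [167.  207.4] [393.74 322.1 ] T@.077 [0.5499 0.2222 0.077 ] S@.062 [0.5513 0.2261 0.062 ] tri [0.551  0.2259 0.0613] 0.0001
red [185.99 206.87] [372.54 303.51] T@.077 [0.5523 0.1628 0.077 ] S@.062 [0.5536 0.1661 0.062 ] tri [0.5535 0.1659 0.0615] 0.0002
rack (143, 203) [0.5662 0.3098 0.035 ]
rack (160, 213) [0.5345 0.2534 0.0375]
rack (195, 203) [0.5683 0.1418 0.0374]
rack (195, 213) [0.5361 0.1414 0.0351]
box (262, 205) [ 0.5616 -0.0754  0.0741]
box (275, 225) [ 0.4992 -0.1172  0.073 ]
box (285, 205) [ 0.5626 -0.1479  0.0734]
```

The two views agree to about 2–3 mm. The cylinder is at about (0.538, −0.100), with box yaw ≈ −0.308. The green head is at about (0.549, 0.284, 0.061), with rack yaw ≈ +0.03. Sizes check out: keys 60 mm apart, cylinder to button 74 mm. Moving now.

Request:
arm_command(
  plan=[
    [0,4,-3.3,0,0,0,8.7],
    [0,4,-3.3,0,0,0,8.7],
    [0,4,-3.3,0,0,0,8.7],
    [0,4,-3.3,0,0,0,8.7],
    [0,4,-3.3,0,0,0,8.7],
    [0,4,-3.3,0,0,0,8.7],
    [0,4,-3.3,0,0,0,8.7],
    [0,4,-3.3,0,0,0,8.7],
    [0,4,-3.3,0,0,0,8.7],
    [0,4,-3.3,0,0,0,8.7],
  ],
)

```text
time: 2.15
position: [0.465, -0.1938, 0.2228]
tool_rot: [0.442, 0.547, -0.445, 0.554]
ft_force: [0.5, 0.1, -0.1]
grip_width: 0.087
```

Request:
arm_command(
  plan=[
    [0,2.2,-5,0,0,0,8.7],
    [0,2.2,-5,0,0,0,8.7],
    [0,2.2,-5,0,0,0,8.7],
    [0,2.2,-5,0,0,0,8.7],
    [0,2.2,-5,0,0,0,8.7],
    [0,2.2,-5,0,0,0,8.7],
    [0,2.2,-5,0,0,0,8.7],
    [0,2.2,-5,0,0,0,8.7],
    [0,2.2,-5,0,0,0,8.7],
  ],
)

```text
time: 3.28
position: [0.5691, 0.303, 0.2205]
tool_rot: [0.444, 0.544, -0.444, 0.557]
ft_force: [1.2, -0.2, 0.0]
grip_width: 0.0867
```

Request:
arm_command(
  plan=[
    [0,0,0,-0.18,0,0,8.7],
    [0,0,0,-0.18,0,0,8.7],
    [0,0,0,-0.18,0,0,8.7],
    [0,0,0,-0.18,0,0,8.7],
    [0,0,0,-0.18,0,0,8.7],
    [0,0,0,-0.18,0,0,8.7],
    [0,0,0,-0.18,0,0,8.7],
    [0,0,0,-0.1,0,0,6],
    [0,0,0,0,0,0,6],
  ],
)

```text
time: 4.4
position: [0.5688, 0.3094, 0.2196]
tool_rot: [-0.023, 0.701, 0.015, 0.712]
ft_force: [-0.2, -0.6, -0.1]
grip_width: 0.0745
```

```bash
cat > g.py <<'E'
from h import *
from rig import robot
def goto(p,th):
    o=robot.get_obs(); r=R.from_quat(o['tool_rot']); q=r.as_matrix()
    z=np.array([np.cos(th),np.sin(th),0]);x=np.array([0,0,-1.]);G=np.c_[x,np.cross(z,x),z]
    print('t',round(o['time'],2),'pos',o['position'].round(4),'head',np.arctan2(q[1,2],q[0,2]).round(4),'F',o['ft_force'].round(2),'M',o['moment'].round(3),'w',o['grip_width'].round(4),'q',o['q'].round(2))
    print('d cm',(q.T@(np.array(p)-o['position'])*100).round(2),'rot',(r.inv()*R.from_matrix(G)).as_rotvec().round(4))
E
python3 -c "
from g import *
goto((.549,.284,.22),.03)"
```

```text
Traceback (most recent call last):
  File "g.py", line 6, in goto
    print('t',round(o['time'],2),'pos',o['position'].round(4),'head',np.arctan2(q[1,2],q[0,2]).round(4),'F',o['ft_force'].round(2),'M',o['moment'].round(3),'w',o['grip_width'].round(4),'q',o['q'].round(2))
                                                                                                                                                                ^^^^^^^^^^^^^^^^^^^^^
AttributeError: 'float' object has no attribute 'round'
```

```bash
sed -i "s/o\['grip_width'\].round(4)/round(o['grip_width'],4)/" g.py
python3 -c "
from g import *
goto((.549,.284,.12),.03)"
```

```text
t 4.4 pos [0.5688 0.3094 0.2196] head 0.0538 F [-0.2  -0.62 -0.13] M [-0.018 -0.12  -0.021] w 0.0745 q [ 0.33  0.56  1.38 -0.02  1.19  0.29]
d cm [ 9.95 -2.31 -2.27] rot [0.0237 0.0155 0.0115]
```

Request:
arm_command(
  plan=[
    [3.3,-0.8,-0.8,0.024,0.015,0.01,6],
    [3.3,-0.8,-0.8,0,0,0,6],
    [3.3,-0.7,-0.7,0,0,0,6],
    [0,0,0,0,0,0,6],
  ],
)

```text
time: 4.9
position: [0.5485, 0.2854, 0.1196]
tool_rot: [-0.007, 0.705, 0.008, 0.709]
ft_force: [-0.2, 0.2, 0.0]
grip_width: 0.0599
```

```bash
python3 - <<'E'
from g import *
goto((.549,.284,.045),.03)
from rig import optics
o=[]
for n,(x,y) in dict(top=(110,170),scene=(355,285)).items():
    im,d=optics.camera(n); np.savez(f"{n}2.npz",im=im,d=d,**optics.camera_info(n)); o.append(cv2.resize(im[y:y+90,x:x+80],(400,450),interpolation=cv2.INTER_CUBIC))
cv2.imwrite('pics/g1.png',np.hstack(o))
E
```

```text
t 4.9 pos [0.5485 0.2854 0.1196] head 0.0216 F [-0.2   0.19  0.  ] M [-0.02  -0.091 -0.025] w 0.0599 q [ 0.3   0.64  1.54 -0.    0.95  0.28]
d cm [ 7.46 -0.14  0.02] rot [-0.0084  0.0045 -0.0004]
```

View pics/g1.png

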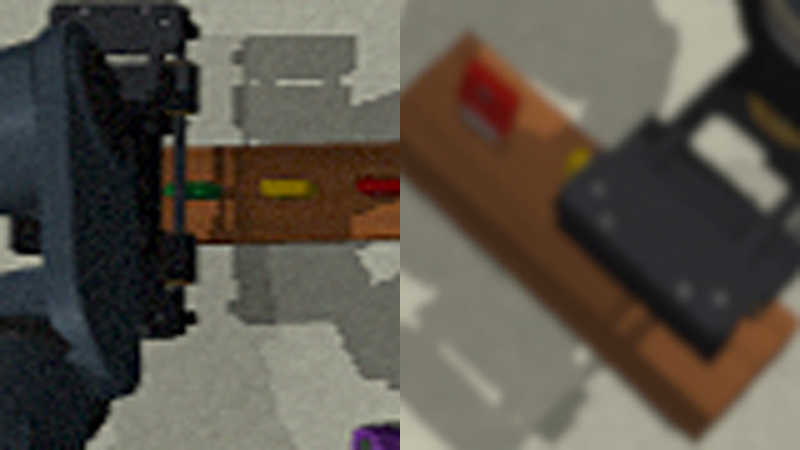

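The jaws straddle the green head at crop (190,189), opening along the block's x, with the yellow key at (285,187) clear. Descending.

Request:
arm_command(
  plan=[
    [2.5,-0.05,0,-0.008,0.004,0,5],
    [2.5,-0.05,0,0,0,0,5],
    [1.5,-0.05,0,0,0,0,5],
    [0.9,0,0,0,0,0,5],
    [0,0,0,0,0,0,5],
  ],
)

```text
time: 5.62
position: [0.5623, 0.2897, 0.0559]
tool_rot: [-0.007, 0.697, 0.014, 0.717]
ft_force: [-0.5, -0.1, -0.1]
grip_width: 0.05
```

```bash
python3 -c "
from g import *
goto((.549,.284,.045),.03)"
```

```text
t 5.62 pos [0.5623 0.2897 0.0559] head 0.0294 F [-0.48 -0.09 -0.13] M [-0.026 -0.073 -0.   ] w 0.05 q [0.3  0.74 1.56 0.   0.81 0.27]
d cm [ 1.04 -0.54 -1.38] rot [-0.0004  0.0287 -0.0088]
```

Request:
arm_command(
  plan=[
    [0,-0.5,-1.4,0,0.029,-0.009,5],
    [0,0,0,0,0,0,5],
    [0,0,0,0,0,0,5],
  ],
)

```text
time: 6.0
position: [0.5485, 0.2843, 0.0573]
tool_rot: [-0.01, 0.707, 0.01, 0.707]
ft_force: [0.6, -0.6, 0.8]
grip_width: 0.0497
```

```bash
python3 -c "
from g import *
goto((.549,.284,.045),.03)"
```

```text
t 6.0 pos [0.5485 0.2843 0.0573] head 0.0296 F [ 0.58 -0.63  0.85] M [-0.012 -0.067 -0.033] w 0.0497 q [ 0.3   0.73  1.57 -0.    0.83  0.27]
d cm [ 1.23 -0.03  0.05] rot [-0.0004  0.0005  0.0001]
```

Request:
arm_command(
  plan=[
    [0.6,0,0,0,0,0,5],
    [0.6,0,0,0,0,0,5],
    [0,0,0,0,0,0,5],
  ],
)

```text
time: 6.38
position: [0.5487, 0.2844, 0.0447]
tool_rot: [-0.01, 0.707, 0.01, 0.707]
ft_force: [-0.2, -0.0, -0.1]
grip_width: 0.0502
```

```bash
python3 -c "
from g import *
goto((.549,.284,.045),.03)"
```

```text
t 6.38 pos [0.5487 0.2844 0.0447] head 0.0296 F [-0.2  -0.04 -0.08] M [ 0.015 -0.118 -0.029] w 0.0502 q [ 0.3   0.75  1.58 -0.    0.81  0.27]
d cm [-0.03 -0.04  0.03] rot [-0.0004  0.0011 -0.0001]
```

Request:
arm_command(
  plan=[
    [0,0,0,0,0,0,2],
    [0,0,0,0,0,0,1.4],
    [0,0,0,0,0,0,0.8],
    [0,0,0,0,0,0,0.5],
    [0,0,0,0,0,0,0.5],
    [0,0,0,0,0,0,0.5],
  ],
  grip_force=8,
)

```text
time: 7.12
position: [0.5489, 0.2844, 0.0447]
tool_rot: [-0.01, 0.707, 0.011, 0.708]
ft_force: [0.2, -0.3, -0.1]
grip_width: 0.0101
```

```bash
python3 -c "
from g import *
goto((.549,.284,.045),.03)"
```

```text
t 7.12 pos [0.5489 0.2844 0.0447] head 0.0296 F [ 0.18 -0.29 -0.15] M [-0.063 -0.129 -0.02 ] w 0.0101 q [ 0.3   0.75  1.58 -0.    0.81  0.27]
d cm [-0.03 -0.04  0.01] rot [-0.0004  0.0013 -0.0001]
```

Request:
arm_command(
  plan=[
    [0,0,0,0,0,0,0.5],
    [0,0,0,0,0,0,0.5],
    [-0.6,0,0,0,0,0,0.5],
    [-0.6,0,0,0,0,0,0.5],
    [-0.7,0,0,0,0,0,0.5],
    [-0.7,0,0,0,0,0,0.5],
    [-0.8,0,0,0,0,0,0.5],
    [-1,0,0,0,0,0,0.5],
  ],
  grip_force=45,
)

```text
time: 8.12
position: [0.5485, 0.2844, 0.0915]
tool_rot: [-0.01, 0.707, 0.01, 0.707]
ft_force: [0.0, -0.0, 0.1]
grip_width: 0.0097
```

```bash
python3 -c "
from g import *
goto((.549,.284,.15),.03)"
```

```text
t 8.12 pos [0.5485 0.2844 0.0915] head 0.0296 F [ 0.02 -0.    0.1 ] M [-0.086 -0.121 -0.055] w 0.0097 q [ 0.3   0.68  1.56 -0.    0.9   0.27]
d cm [-5.85 -0.04  0.05] rot [-0.0004  0.0008  0.    ]
```

Request:
arm_command(
  plan=[
    [-2,0,0,0,0,0,0.5],
    [-2,0,0,0,0,0,0.5],
    [-1.9,0,0,0,0,0,0.5],
    [0,-4.2,-0.25,0,0,0,0.5],
    [0,-4.2,-0.25,0,0,0,0.5],
    [0,-4.2,-0.25,0,0,0,0.5],
    [0,-4.2,-0.25,0,0,0,0.5],
    [0,-4.2,-0.25,0,0,0,0.5],
    [0,-4.2,-0.25,0,0,0,0.5],
    [0,-4.2,-0.25,0,0,0,0.5],
    [0,-4.2,-0.25,0,0,0,0.5],
    [0,-3.5,-0.25,0,0,0,0.5],
  ],
)

```text
time: 9.62
position: [0.5406, -0.0953, 0.1611]
tool_rot: [-0.013, 0.702, 0.013, 0.712]
ft_force: [1.2, 0.4, -0.4]
grip_width: 0.0095
```

Request:
arm_command(
  plan=[
    [0,0,0,-0.17,0,0,0.5],
    [0,0,0,-0.17,0,0,0.5],
    [0,0,0,-0.17,0,0,0.5],
    [0,0,0,-0.17,0,0,0.5],
    [0,0,0,-0.17,0,0,0.5],
    [0,0,0,-0.17,0,0,0.5],
    [0,0,0,-0.17,0,0,0.5],
    [0,0,0,0,0,0,0.5],
  ],
)

```text
time: 10.62
position: [0.5412, -0.0999, 0.1659]
tool_rot: [-0.42, 0.567, 0.411, 0.577]
ft_force: [-0.3, -0.7, -0.5]
grip_width: 0.0095
```

```bash
python3 -c "
from g import *
goto((.538,-.1,.15),1.263)"
```

```text
t 10.62 pos [ 0.5412 -0.0999  0.1659] head 1.2571 F [-0.35 -0.69 -0.53] M [ 0.055 -0.184 -0.052] w 0.0095 q [-0.39  0.5   1.69  0.01  0.93 -1.65]
d cm [ 1.59  0.33 -0.12] rot [-0.0059  0.0042  0.0188]
```

Request:
arm_command(
  plan=[
    [1.5,0.3,-0.1,-0.006,0.004,0.019,0.5],
    [1.3,0,0,0,0,0,0.5],
    [1.3,0,0,0,0,0,0.5],
    [0,0,0,0,0,0,0.5],
  ],
)

```text
time: 11.12
position: [0.5374, -0.0997, 0.1215]
tool_rot: [-0.415, 0.572, 0.417, 0.571]
ft_force: [-0.4, -0.7, -0.0]
grip_width: 0.0096
```

```bash
python3 - <<'E'
from g import *
goto((.538,-.1,.125),1.263)
from rig import optics
o=[]
for n,(x,y) in dict(top=(220,170),scene=(250,160)).items():
    f=[optics.camera(n) for _ in range(4)]
    im=np.mean([a[0] for a in f],0).astype(np.float32); d=np.median([a[1] for a in f],0); np.savez(f"{n}3.npz",im=im,d=d,**optics.camera_info(n)); o.append(cv2.resize(im[y:y+90,x:x+80],(400,450),interpolation=cv2.INTER_CUBIC))
cv2.imwrite('pics/g2.png',np.hstack(o))
E
```

```text
t 11.12 pos [ 0.5374 -0.0997  0.1215] head 1.2581 F [-0.36 -0.69 -0.03] M [ 0.074 -0.14   0.056] w 0.0096 q [-0.39  0.57  1.72 -0.    0.86 -1.65]
d cm [-0.35 -0.07 -0.01] rot [-0.0049  0.0001 -0.0033][ WARN:0@48.563] global loadsave.cpp:1063 imwrite_ Unsupported depth image for selected encoder is fallbacked to CV_8U.
```

View pics/g2.png

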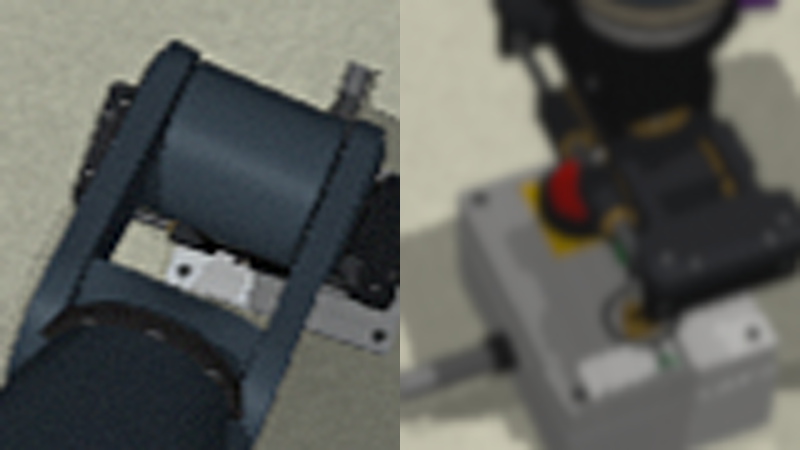

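The gripper hides the mouth in both views: the top view shows only the wrist, and in the scene view the cylinder peeks out at crop (635,315), right below the fingers. The two cameras differ by 3 mm across the slot, so I'll go in at their mean, gently and by feel.

Request:
arm_command(
  plan=[
    [0.3,-0.1,-0.05,-0.005,0,-0.003,0.5],
    [0.3,0,0,0,0,0,0.5],
    [0,0,0,0,0,0,0.5],
  ],
)

```text
time: 11.9
position: [0.5399, -0.1011, 0.1178]
tool_rot: [-0.419, 0.569, 0.416, 0.572]
ft_force: [-0.7, -0.6, 0.5]
grip_width: 0.0098
```

```bash
python3 -c "
from g import *
goto((.5385,-.1003,.111),1.263)"
```

```text
t 11.9 pos [ 0.5399 -0.1011  0.1178] head 1.2638 F [-0.74 -0.64  0.52] M [ 0.051 -0.109  0.014] w 0.0098 q [-0.39  0.57  1.72  0.    0.84 -1.65]
d cm [0.68 0.17 0.04] rot [ 0.0008 -0.0003  0.0057]
```

Request:
arm_command(
  plan=[
    [0.2,0.15,0.04,0,0,0.005,0.5],
    [0.2,0,0,0,0,0,0.5],
    [0.1,0,0,0,0,0,0.5],
    [0,0,0,0,0,0,0.5],
  ],
)

```text
time: 12.4
position: [0.5385, -0.1002, 0.1123]
tool_rot: [-0.418, 0.571, 0.418, 0.57]
ft_force: [0.9, -1.1, -0.2]
grip_width: 0.0094
```

```bash
python3 -c "
from g import *
goto((.5385,-.1003,.111),1.263)"
```

```text
t 12.4 pos [ 0.5385 -0.1002  0.1123] head 1.264 F [ 0.94 -1.12 -0.21] M [ 0.095 -0.098  0.048] w 0.0094 q [-0.39  0.58  1.73 -0.    0.83 -1.65]
d cm [ 0.13 -0.   -0.01] rot [ 0.001  -0.0003  0.0001]
```

Request:
arm_command(
  plan=[
    [0.1,0,0,0,0,0,0.5],
    [0.1,0,0,0,0,0,0.5],
    [0,0,0,0,0,0,0.5],
  ],
)

```text
time: 12.78
position: [0.5386, -0.1002, 0.1103]
tool_rot: [-0.418, 0.571, 0.418, 0.571]
ft_force: [0.5, 0.8, 0.0]
grip_width: 0.0095
```

Request:
arm_command(
  plan=[
    [0.1,0,0,0,0,0,0.5],
    [0.1,0,0,0,0,0,0.5],
    [0,0,0,0,0,0,0.5],
  ],
)

```text
time: 13.15
position: [0.5386, -0.1003, 0.1081]
tool_rot: [-0.418, 0.571, 0.418, 0.571]
ft_force: [-0.6, -0.5, 0.1]
grip_width: 0.0096
```

```bash
python3 -c "
from g import *
goto((.5385,-.1003,.105),1.263)"
```

```text
t 13.15 pos [ 0.5386 -0.1003  0.1081] head 1.2639 F [-0.64 -0.52  0.06] M [ 0.066 -0.172  0.028] w 0.0096 q [-0.39  0.59  1.73 -0.    0.82 -1.65]
d cm [ 0.31  0.01 -0.01] rot [ 0.0009 -0.0003  0.0003]
```

Request:
arm_command(
  plan=[
    [0.1,0,0,0,0,0,0.5],
    [0.1,0,0,0,0,0,0.5],
    [0,0,0,0,0,0,0.5],
  ],
)

```text
time: 13.52
position: [0.5386, -0.1003, 0.106]
tool_rot: [-0.418, 0.571, 0.418, 0.571]
ft_force: [-1.0, 0.1, 0.0]
grip_width: 0.0093
```

Request:
arm_command(
  plan=[
    [0.1,0,0,0,0,0,0.5],
    [0.1,0,0,0,0,0,0.5],
    [0,0,0,0,0,0,0.5],
  ],
)

```text
time: 13.9
position: [0.5386, -0.1003, 0.1039]
tool_rot: [-0.418, 0.571, 0.418, 0.571]
ft_force: [-0.5, -0.1, -0.3]
grip_width: 0.0094
```

```bash
python3 -c "
from g import *
goto((.5385,-.1003,.100),1.263)"
```

```text
t 13.9 pos [ 0.5386 -0.1003  0.1039] head 1.2639 F [-0.49 -0.13 -0.32] M [ 0.023 -0.183  0.012] w 0.0094 q [-0.39  0.6   1.73 -0.    0.81 -1.65]
d cm [ 0.39  0.01 -0.01] rot [ 0.0009 -0.0003  0.0004]
```

The tip should now be about 7 mm below the face with no contact force, so it entered cleanly. Continuing to the upper pin.

Request:
arm_command(
  plan=[
    [0.1,0,0,0,0,0,0.5],
    [0.1,0,0,0,0,0,0.5],
    [0,0,0,0,0,0,0.5],
  ],
)

```text
time: 14.28
position: [0.5388, -0.1003, 0.1024]
tool_rot: [-0.418, 0.57, 0.417, 0.571]
ft_force: [-1.0, 0.3, 1.6]
grip_width: 0.0097
```

Request:
arm_command(
  plan=[
    [0.1,0,0,0,0,0,0.5],
    [0,0,0,0,0,0,0.5],
  ],
)

```text
time: 14.52
position: [0.5388, -0.1003, 0.1023]
tool_rot: [-0.418, 0.57, 0.417, 0.571]
ft_force: [-1.6, 0.2, 2.5]
grip_width: 0.0095
```

```bash
python3 -c "
from g import *
goto((.5385,-.1003,.100),1.263)"
```

```text
t 14.53 pos [ 0.5388 -0.1003  0.1023] head 1.2641 F [-1.57  0.2   2.52] M [ 0.088  0.04  -0.009] w 0.0095 q [-0.39  0.6   1.73 -0.    0.81 -1.65]
d cm [ 0.23  0.03 -0.01] rot [ 0.0011 -0.0005  0.0013]
```

Request:
arm_command(
  plan=[
    [0.2,0,0,0.1,0,0,0.5],
    [0.2,0,0,-0.2,0,0,0.5],
    [0.2,0,0,0.2,0,0,0.5],
    [0.2,0,0,-0.2,0,0,0.5],
    [0.2,0,0,0.1,0,0,0.5],
  ],
)

```text
time: 15.15
position: [0.5381, -0.0998, 0.0964]
tool_rot: [-0.415, 0.573, 0.414, 0.573]
ft_force: [-0.3, -1.0, 1.0]
grip_width: 0.0096
```

```bash
python3 -c "
from g import *
goto((.5385,-.1003,.100),1.263)"
```

```text
t 15.15 pos [ 0.5381 -0.0998  0.0964] head 1.2522 F [-0.29 -1.    0.99] M [ 0.106 -0.168  0.   ] w 0.0096 q [-0.39  0.61  1.74 -0.    0.8  -1.64]
d cm [-0.36 -0.05 -0.03] rot [-0.0108 -0.0006  0.0014]
```

Slipped past the upper pin with low force. On to the lower one.

Request:
arm_command(
  plan=[
    [0.1,0,0,-0.01,0,0,0.5],
    [0.1,0,0,0,0,0,0.5],
    [0.1,0,0,0,0,0,0.5],
    [0.1,0,0,0,0,0,0.5],
  ],
)

```text
time: 15.65
position: [0.5383, -0.0999, 0.0924]
tool_rot: [-0.419, 0.57, 0.418, 0.57]
ft_force: [-1.2, 0.4, 8.6]
grip_width: 0.0097
```

```bash
python3 -c "
from g import *
goto((.5385,-.1003,.0925),1.263)"
```

```text
t 15.65 pos [ 0.5383 -0.0999  0.0924] head 1.2663 F [-1.17  0.45  8.65] M [0.222 0.316 0.012] w 0.0097 q [-0.39  0.61  1.74 -0.    0.79 -1.65]
d cm [-0.01 -0.03 -0.03] rot [ 0.0033 -0.0007  0.0014]
```

Bound at 8.6 N at the expected depth, which is the lower pin. Wiggling.

Request:
arm_command(
  plan=[
    [0.1,0,0,0.1,0,0,0.5],
    [0.15,0,0,-0.2,0,0,0.5],
    [0.15,0,0,0.2,0,0,0.5],
    [0.15,0,0,-0.2,0,0,0.5],
    [0.15,0,0,0.1,0,0,0.5],
  ],
)

```text
time: 16.27
position: [0.5396, -0.1004, 0.0902]
tool_rot: [-0.418, 0.571, 0.414, 0.573]
ft_force: [-1.0, 1.0, 4.8]
grip_width: 0.0095
```

```bash
python3 -c "
from g import *
goto((.5385,-.1003,.0835),1.263)"
```

```text
t 16.27 pos [ 0.5396 -0.1004  0.0902] head 1.2568 F [-0.95  1.04  4.78] M [0.037 0.175 0.028] w 0.0095 q [-0.39  0.62  1.74 -0.    0.78 -1.64]
d cm [ 0.67  0.11 -0.02] rot [-0.0062 -0.0013  0.0058]
```

Request:
arm_command(
  plan=[
    [0.15,0.03,0,0.1,0,0.004,0.5],
    [0.2,0,0,-0.2,0,0,0.5],
    [0.2,0.03,0,0.2,0,0,0.5],
    [0.2,0,0,-0.2,0,0,0.5],
    [0.15,0,0,0.1,0,0,0.5],
  ],
)

```text
time: 16.9
position: [0.5396, -0.1005, 0.0833]
tool_rot: [-0.414, 0.574, 0.411, 0.574]
ft_force: [-3.7, 0.6, 15.2]
grip_width: 0.0096
```

```bash
python3 -c "
from g import *
goto((.5385,-.1003,.0835),1.263)"
```

```text
t 16.9 pos [ 0.5396 -0.1005  0.0833] head 1.2467 F [-3.72  0.59 15.18] M [0.072 0.503 0.035] w 0.0096 q [-0.39  0.63  1.74 -0.    0.77 -1.63]
d cm [-0.02  0.11 -0.01] rot [-0.0163 -0.0015  0.0038]
```

It's at the predicted seated height with 15 N, so the shoulder is probably on the face. I'll relax, press gently once more, and check that it doesn't sink.

Request:
arm_command(
  plan=[
    [0,0,0,-0.015,0,0.003,0.5],
    [0.1,0,0,0.06,0,0,0.5],
    [0.1,0,0,-0.12,0,0,0.5],
    [0.1,0,0,0.06,0,0,0.5],
  ],
)

```text
time: 17.4
position: [0.5396, -0.1006, 0.0834]
tool_rot: [-0.419, 0.57, 0.417, 0.57]
ft_force: [-2.6, -0.2, 9.9]
grip_width: 0.0097
```

```bash
python3 - <<'E'
from g import *
goto((.5385,-.1003,.0835),1.263)
from rig import optics
im,d=optics.camera('scene'); cv2.imwrite('pics/seat.png',cv2.resize(im[165:255,250:370],(800,600),interpolation=cv2.INTER_CUBIC))
E
```

```text
t 17.4 pos [ 0.5396 -0.1006  0.0834] head 1.2662 F [-2.62 -0.19  9.87] M [0.    0.332 0.022] w 0.0097 q [-0.39  0.63  1.74 -0.    0.77 -1.65]
d cm [-0.01  0.12 -0.01] rot [ 0.0032 -0.0021  0.0016]
```

View pics/seat.png

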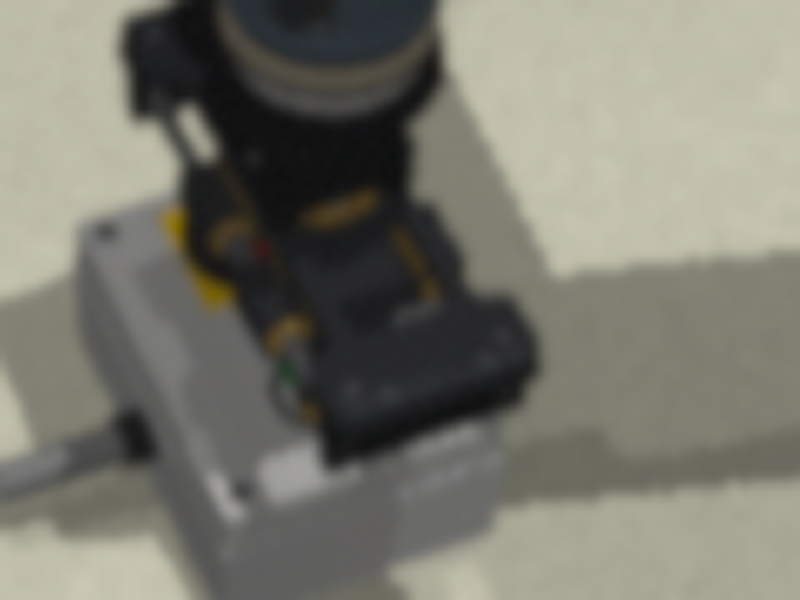

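The picture shows the green head's edge at (288,375) just above the cylinder's ring at (290,400), with the fingers clear of the button. It holds z = 0.0834 under 10 N (the rack grasp predicts 0.0837), so it's seated. Turning clockwise with light down push.

Request:
arm_command(
  plan=[
    [0.05,0,0,0.13,0,0,0.5],
    [0.05,0,0,0.13,0,0,0.5],
    [0.05,0,0,0.13,0,0,0.5],
  ],
)

```text
time: 17.82
position: [0.5392, -0.1012, 0.0835]
tool_rot: [-0.298, 0.642, 0.295, 0.641]
ft_force: [-2.7, -0.9, 6.2]
grip_width: 0.0097
```

```bash
python3 -c "
from g import *
goto((.5395,-.1003,.0834),-.308)"
```

```text
t 17.82 pos [ 0.5392 -0.1012  0.0835] head 0.866 F [-2.72 -0.86  6.16] M [-0.165  0.274  0.106] w 0.0097 q [-0.39  0.63  1.74 -0.01  0.77 -1.25]
d cm [0.01 0.03 0.09] rot [ 1.174e+00 -9.000e-04  4.200e-03]
```

Request:
arm_command(
  plan=[
    [0.07,0,0,0.15,0,0,0.5],
    [0.07,0,0,0.15,0,0,0.5],
    [0.07,0,0,0.15,0,0,0.5],
    [0.07,0,0,0.15,0,0,0.5],
  ],
)

```text
time: 18.32
position: [0.5376, -0.1023, 0.0835]
tool_rot: [-0.091, 0.703, 0.087, 0.7]
ft_force: [-2.5, -0.8, 6.9]
grip_width: 0.0099
```

```bash
python3 -c "
from g import *
goto((.5395,-.1003,.0834),-.308)"
```

```text
t 18.32 pos [ 0.5376 -0.1023  0.0835] head 0.2528 F [-2.52 -0.81  6.9 ] M [-0.038  0.37   0.047] w 0.0099 q [-0.39  0.63  1.74 -0.01  0.77 -0.63]
d cm [0.01 0.15 0.24] rot [ 0.5608 -0.0028  0.0066]
```

Request:
arm_command(
  plan=[
    [0.07,0,0,0.14,0,0.003,0.5],
    [0.07,0,0,0.14,0,0.003,0.5],
    [0.07,0,0,0.14,0,0,0.5],
    [0.07,0,0,0.14,0,0,0.5],
  ],
)

```text
time: 18.82
position: [0.5358, -0.1024, 0.0835]
tool_rot: [0.112, 0.7, -0.113, 0.696]
ft_force: [-1.6, 0.8, 7.4]
grip_width: 0.0096
```

```bash
python3 -c "
from g import *
goto((.5395,-.1003,.0834),-.308)"
```

```text
t 18.82 pos [ 0.5358 -0.1024  0.0835] head -0.3194 F [-1.55  0.84  7.42] M [0.094 0.309 0.071] w 0.0096 q [-0.39  0.63  1.74 -0.01  0.77 -0.07]
d cm [0.01 0.32 0.28] rot [-0.0114 -0.0063  0.0032]
```

Request:
arm_command(
  plan=[
    [0.07,0,0,0.08,0,0,0.5],
    [0.07,0,0,0.08,0,0,0.5],
  ],
)

```text
time: 19.08
position: [0.5354, -0.1023, 0.0835]
tool_rot: [0.168, 0.689, -0.17, 0.684]
ft_force: [-2.4, 0.9, 7.2]
grip_width: 0.0096
```

Request:
arm_command(
  plan=[
    [0.07,0,0,0.06,0,0,0.5],
  ],
)

```text
time: 19.2
position: [0.5352, -0.1022, 0.0835]
tool_rot: [0.188, 0.684, -0.19, 0.679]
ft_force: [-1.7, 1.6, 7.1]
grip_width: 0.0097
```

```bash
python3 -c "
from g import *
goto((.5395,-.1003,.0834),-.408)"
```

```text
t 19.2 pos [ 0.5352 -0.1022  0.0835] head -0.5418 F [-1.71  1.64  7.13] M [0.18  0.199 0.334] w 0.0097 q [-0.39  0.63  1.74 -0.01  0.77  0.15]
d cm [0.01 0.38 0.27] rot [-0.1338 -0.0062  0.0049]
```

The twist moment has jumped to 0.33 N m (the spring alone gives 0.1), so it's on the stop. I'll add one small holding row, then check that it's steady.

Request:
arm_command(
  plan=[
    [0.08,0,0,0.05,0,0,0.5],
  ],
)

```text
time: 19.32
position: [0.5351, -0.1022, 0.0835]
tool_rot: [0.204, 0.679, -0.207, 0.674]
ft_force: [-2.4, 0.2, 8.1]
grip_width: 0.0101
```

```bash
python3 - <<'E'
from g import *
from rig import optics
for i in range(3):
    goto((.5395,-.1003,.0834),-.408)
    for _ in range(4): im,d=optics.camera('scene')
a=cv2.resize(im[165:255,250:340],(450,450),interpolation=cv2.INTER_CUBIC)
b=im[0:420:1,100:450]; b=cv2.resize(b,(350,420))
o=np.zeros((450,800,3),np.uint8);o[:,:450]=a;o[:420,450:]=b
cv2.imwrite('pics/end.png',o)
goto((.5395,-.1003,.0834),-.408)
E
```

```text
t 19.32 pos [ 0.5351 -0.1022  0.0835] head -0.5903 F [-2.39  0.21  8.13] M [0.09  0.31  0.398] w 0.0101 q [-0.39  0.63  1.75 -0.01  0.77  0.2 ]
d cm [0.   0.4  0.26] rot [-0.1823 -0.0059  0.0058]
t 19.52 pos [ 0.5351 -0.1022  0.0835] head -0.5887 F [-3.07  0.77  7.7 ] M [0.121 0.288 0.443] w 0.0097 q [-0.39  0.63  1.75 -0.01  0.77  0.2 ]
d cm [0.   0.4  0.26] rot [-0.1806 -0.0059  0.0058]
t 19.73 pos [ 0.5351 -0.1022  0.0835] head -0.5887 F [-1.71  1.02  8.37] M [0.053 0.318 0.383] w 0.0097 q [-0.39  0.63  1.75 -0.01  0.77  0.2 ]
d cm [0.   0.4  0.26] rot [-0.1806 -0.0059  0.0058]
t 19.93 pos [ 0.5351 -0.1022  0.0835] head -0.5886 F [-2.38  0.28  8.07] M [0.097 0.313 0.327] w 0.0095 q [-0.39  0.63  1.75 -0.01  0.77  0.2 ]
d cm [0.01 0.4  0.26] rot [-0.1806 -0.0059  0.0058]
```

View pics/end.png

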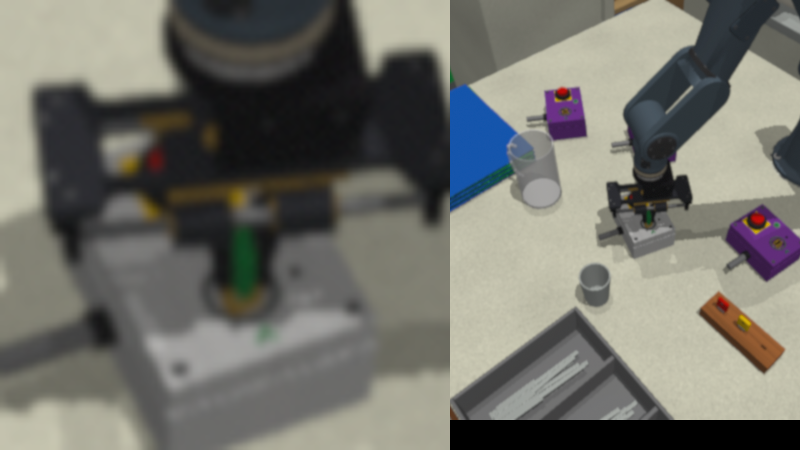

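The close-up shows the green head at (243,262) standing in the cylinder, held between the fingers. The red and yellow keys are still in the block, at (722,303) and (743,323). The jug, tumbler and button are untouched. Readings are steady (8 N down, 0.33–0.44 N m against the stop), so I'm handing in.

```bash
python3 -c "
from rig import workorder
print(workorder.hand_in())"
```

```text
the job is handed in; nothing more can be done
None
```

The green key is in the aluminium switch, turned a quarter clockwise to its stop. I handed the job in at about 20 s, with the gripper still holding it there at a 45 N grip. No verdict was reported.

**Insertion:** I eased the key past both pins with turns of about 0.1 rad. The highest push I read was about 15 N, when the shoulder met the face.

**Last checks:**
- **Seating:** it stopped at z = 0.0834–0.0835, against 0.0837 predicted from the grasp at the block. It did not sink further under 10 N.
- **Stop:** the turning moment jumped from about 0.1 to 0.33–0.44 N m, well above the spring's 0.1 N m. The pose stayed steady for 0.6 s.
- **Bystanders:** the last picture shows the red and yellow keys in the block, with the jug and tumbler standing where they were. I never moved onto the stop button, though the gripper partly hides it in that picture.

**Disagreements and gaps:**
- **Cameras:** the two cameras disagreed by about 3 mm on the cylinder's position. I aimed at their mean, and the key went in without contact force.
- **Turn angle:** the tool's final heading is about 0.28 rad past the nominal quarter turn. The key's play explains about 0.1 of that. The rest is probably the key twisting in the pads, so I judged the stop by the moment, not the angle.
- **Keyway view:** the gripper hid the keyway mouth, so entry and seating were judged by height and force, not seen directly.

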